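Shim the cassette stack in a gel caster snug with filler plates

ROBOT

A 7-joint arm with a two-finger parallel gripper is mounted at the origin on the work surface. World frame = base frame: x ahead of the robot, y to its left, z up, the work surface at z = 0. Lengths are in mm, angles in rad, forces in N, time in s.
With the tool pointing down it reaches from about 425 to 1025 mm from the base axis. Payload 3.6 kg.
Tool frame: the origin (TCP) lies on the centre line of the jaws, within the pads' length; the fingertips stand 22 mm ahead of it and the grasp point (between the pads) lies 3 mm ahead of it (robot.finger_overhang is the distance from the TCP to the fingertips, in mm); z points along the fingers, y is the line along which they close (so a half turn about z gives the same grasp; the last joint's range is limited). The gripper opens to 85 mm and grips with 20 to 120 N. Pads are 22 mm wide; open, the fingers measure 114 mm over their backs; the gripper's body (76 mm by 85 mm) begins 54 mm behind the grasp point. The pads swing forward as they close: fully open they stand 13 mm farther back than shut.
Start: joints at [1.036, 0.591, 0.048, 1.609, -0.033, 0.943, -0.034], TCP at [309.333, -655.7, 253.302] pointing down, gripper open.
Joint ranges: [-2.69, 2.69], [-0.47, 2.24], [-1.27, 1.36], [0.19, 2.51], [-1.53, 4.68], [0.08, 2.07], [-3.09, 3.09]. Speed limits (rad/s): [2.57, 2.57, 3.14, 3.14, 3.14, 3.14, 3.14].

INTERFACE

Orientations are given as a unit quaternion [w, x, y, z].
In Python, from bench import robot gives the robot as it stands. The module is installed in compiled form; this text tells all that it offers.
- The arm moves only by the shell command python3 -m pendant 'ROWS' [FORCE]. ROWS is JSON, a list of rows, each a list of 7 numbers: the shift along the tool's x, y, z scaled (see below), then the turn, a rotation vector about the tool's x, y, z scaled (see below), then the gripper's target within -1 to 1 (shut at 1, half-way at 0, fully open at -1). A call has 1 to 12 rows; each row shifts and turns the commanded pose from where the row before left it, along the tool's axes as they then stand; what a row does not reach is not made up. The controller multiplies each number of a shift by 0.04 m and each number of a turn by 4 degrees. A row lasts 1/8 s, in which the tool goes at most 62.5 mm and 10.7 degrees, less where a joint would pass 70% of its speed; a pose out of reach is approached as far as the arm can. A call with a number of a shift or a turn outside -1 to 1 is refused whole. A call with a gripper value outside its range is refused whole. The fingers move at their own pace and stop on an object; FORCE is the grip in N (left out, the last holds). Time passes only in rows, so rows that do not move let the fingers close. It gives the time, the measured TCP pose, the force, the opening and the grip force at its end, in the units of the state.
- robot.read_state(): the state, without advancing time (a new reading comes with each control period).
- robot.grab_frame(name): name is "scene" or "side" or "wrist"; returns (picture, depth): 400x640x3 uint8, red, green, blue; 400x640 float32, mm along the optical axis (not along the pixel's ray), 0 where there is no reading.
- robot.calibration(name): a dict with "fx", "fy", "cx", "cy" (pixels), "R" (3x3) and "t" (3): a world point X has camera coordinates R X + t. Camera axes: x right, y down, z forward; pixel columns grow to the right and rows downward; lengths in mm; the calibration is good to about 2 mm. A picture is of the moment at which its call begins: read the wrist's pose just before it. calibration takes no time and is no camera call; for the wrist camera it gives the pose at the moment of the call.
- robot.close_job(): hands the job in; it is judged then, once.
Trained networks look in the newest picture that a camera, given by its name, has taken for a name from the list of things; names that differ only in an ending like _2 or _b are one class to them, and where a whole thing is asked for, a point or a joint stands for the part that bears it (a point fixed in the world has none). Each returns a list of dicts, best first, with "score" (0 to 1); they miss things now and then, are a little off and sometimes report something else, mostly with a low value. They report only what shows in the picture. A call takes as long as a camera call. They do not tell look-alikes from the thing itself.
- robot.find_in(camera, name): "at" ([x, y, z] in mm, in world coordinates, good to about 4 mm: the middle of the surface that is visible of it).
- robot.pinpoint(camera, name): "at" ([x, y, z] in mm, in world coordinates, good to about 4 mm: a listed point, or the origin of a listed thing).
The state is a dict: "clock": time; "joints": joint angles; "qd": joint speeds; "joint_efforts": joint torques, N m; "position": TCP position; "eef_rot": TCP orientation; "wrist_force": force on the tool from outside, world axes, zero at the start; "wrist_torque": the same for the moment, N m; "opening": opening from 0.0 (shut) to 1.0 (fully open); "grasp_force": force on a finger pad.
Only numpy, scipy, OpenCV 4.12 (cv2) and the standard library are available. Lean on these libraries where they do the work, as an engineer would, in place of code of your own. Each camera call takes 0.05 s, during which the arm holds its last target. There are 200 camera calls.

TASK

The glass cassettes in the reclined gel caster are loose. Take the white filler plates from the rack and slide them down between the cassettes and the clear sprung faceplate, one at a time and each fully home on the chamber floor, until the stack is snug, with the last plate pressing the faceplate slightly off its seat. Leave the plates you do not need in the rack, and do not disturb the other things on the bench.

Things in the scene. Friction and masses are not known exactly. Their poses are not given: they have to be found in the camera images.
- caster: Gel caster, fixed: a box 126 mm wide, reclined 25 degrees on a wedge base so that its open top leans towards the robot. Thick grey back on the robot's side, two clear cheeks with a space 92 mm wide between them, clear faceplate on the far, upper side. The chamber already holds a stack of glass cassettes against its back. Origin under the middle of its base, 170 x 140 mm.
- chamber (a point): Point on the chamber's inner floor, at mid-width, straight under the seated faceplate's inner face. z points up out of the chamber along the cheeks (25 degrees from vertical), x square out through the faceplate, y along the width. Rims along z: cheeks and faceplate 72 mm, back 84 mm. Above its rim the faceplate carries a clear lip, 14 mm long, flared outwards by 22 degrees.
- stack_front (a point): Point on the front of the fixed cassette stack (its face towards the faceplate), at mid-width, near its top; axes as for chamber. The play is from here along x to the faceplate: about 5.8 or 13.8 mm, so that one or two filler plates fill it, the last one pushing the faceplate out by about 2.2 mm. The stack's upper edge is at most 77 mm above the chamber floor along z.
- faceplate (a joint): How far the clear faceplate is pushed out along x of chamber on its four sprung studs (m). 0 = on its seat, end stop at 0.007. Together the springs press with 1.5 N at 0 and 1.5 N more per millimetre. It stays at 0 while there is play in the stack and at about 0.002 once the stack is snug: loose plates slide in freely, the last one only with a firm push of some 4 to 15 N, more if askew.
- rack: Fixed low rack (150 x 100 mm, steel foot, grey plastic rests) that holds the three filler plates one behind the other, 36 mm apart along its x. The plates lean back by 20 degrees, tabs up and towards the robot. Origin under the middle of its foot, z up. The rests reach 50 mm up the plates.
- filler_a_mid (a point): Milky-white acrylic filler plate 1 of 3, counted from the robot's side: 84 mm wide, 8 mm thick, 80 mm tall plus a lifting tab 40 mm wide and 40 mm tall on the middle of its top; 80 g. The lowest 16 mm taper to a 3 mm edge. Point half-way through its thickness, 60 mm above the lower edge, 20 mm below the tab's foot. z points up to the tab, x through the thickness, y along the width.
- filler_b_mid (a point): Filler plate 2, the same as the first; point and axes likewise.
- filler_c_mid (a point): Filler plate 3, the same as the first; point and axes likewise.
- beaker: Bystander: glass beaker, 64 mm wide, 85 mm tall. Origin under its middle. Leave it alone.
- comb: Bystander: white gel comb lying flat, 94 mm long, 10 mm high. Origin under its middle. Leave it alone.
- wash_bottle_1: Bystander: yellow wash bottle with a red spout, 165 mm tall. Origin under its middle. Leave it alone.
- wash_bottle_2: Bystander: yellow wash bottle with a green spout, 165 mm tall. Origin under its middle. Leave it alone.
- gel_roller: Bystander: hand roller, 190 mm long, lying down. Origin under its middle. Leave it alone.
- tray: Bystander: white plastic bowl, 110 mm wide, 45 mm tall. Origin under its middle. Leave it alone.
Things that resemble listed ones, but are neither listed nor needed, are in the scene too. What is shaped like the part that bears filler_b_mid but orange or pink is not meant. What is shaped like the part that bears filler_a_mid but black is not meant.

How it is judged (in metres and radians):
At the end, for the whole second after the job is handed in: The faceplate stays pushed at least 1 mm off its seat by the filled stack; every filler plate is either home in the chamber, between the cassettes and the faceplate (its lower edge within 5 mm of the chamber floor), or standing in the rack (value of joint faceplate above 0.001 m and ((x of filler_a_mid in the frame of chamber between -0.035 and 0.012 m and y of filler_a_mid in the frame of chamber between -0.012 and 0.012 m and z of filler_a_mid in the frame of chamber below 0.065 m) or (horizontal distance between filler_a_mid and rack below 0.09 m and height (world z) of filler_a_mid between 0.055 and 0.09 m)) and ((x of filler_b_mid in the frame of chamber between -0.035 and 0.012 m and y of filler_b_mid in the frame of chamber between -0.012 and 0.012 m and z of filler_b_mid in the frame of chamber below 0.065 m) or (horizontal distance between filler_b_mid and rack below 0.09 m and height (world z) of filler_b_mid between 0.055 and 0.09 m)) and ((x of filler_c_mid in the frame of chamber between -0.035 and 0.012 m and y of filler_c_mid in the frame of chamber between -0.012 and 0.012 m and z of filler_c_mid in the frame of chamber below 0.065 m) or (horizontal distance between filler_c_mid and rack below 0.09 m and height (world z) of filler_c_mid between 0.055 and 0.09 m))); the robot touches nothing.
It fails at once if two filler plates are carried at once (their middles both higher than 150 mm) (height (world z) of each of filler_a_mid, filler_b_mid above 0.15 m or height (world z) of each of filler_a_mid, filler_c_mid above 0.15 m or height (world z) of each of filler_b_mid, filler_c_mid above 0.15 m).
It fails at once if a bystander is moved more than 30 mm (distance of any of beaker, comb, wash_bottle_1, wash_bottle_2, gel_roller, tray from where it was at the start of the episode above 0.03 m).
It also fails if it takes over 67 s, if anything falls off the work surface, if the arm or the gripper's body presses on something with over 40 N, if the wrist force passes 120 N, or if a joint passes its speed limit or range.

## Working session

There is one attempt and no reset: what is moved stays moved. The work goes in short steps, Python scripts to look and compute and a shell command to move; the robot and the scene stay as the last step left them, time stands still between calls to the robot, and variables do not carry over. Pictures are saved under pics/ and viewed, at most 10 in all, crops included, and the job is handed in when it is done.

```bash
mkdir -p pics
python3 - <<'E'
from bench import robot
import cv2,numpy as np
s=robot.read_state();print(s['clock'],s['position'],s['eef_rot'],s['opening'])
ims=[]
for c in ["scene","side"]:
    im,d=robot.grab_frame(c);cv2.imwrite(f"pics/{c}0.png",im[:,:,::-1]);
    for n in ["caster","chamber","stack_front","rack","filler_a_mid"]:
        print(c,n,[(round(r['score'],2),np.round(r['at']).tolist()) for r in robot.pinpoint(c,n)[:5]])
    k=robot.calibration(c);print(np.round(k['R'],2).tolist(),np.round(-k['R'].T@k['t']))
print(robot.read_state()['clock'])
E
```

```text
0.0 [ 309.00287374 -654.98830578  252.13882593] [-1.09138596e-03  9.75805734e-01  2.18636444e-01 -2.90211161e-04] 1.0011966930261196
scene caster [(0.63, [602.0, 166.0, -2.0])]
scene chamber [(0.59, [650.0, 167.0, 59.0])]
scene stack_front [(0.66, [607.0, 164.0, 119.0])]
scene rack [(0.86, [569.0, -214.0, 3.0])]
scene filler_a_mid [(0.73, [353.0, 143.0, 9.0]), (0.36, [433.0, -5.0, -0.0]), (0.34, [472.0, -433.0, 3.0])]
[[0.17, 0.99, -0.02], [0.7, -0.13, -0.7], [-0.69, 0.11, -0.71]] [1208.  -95.  806.]
side caster [(0.86, [608.0, 167.0, -1.0])]
side chamber [(0.6, [648.0, 166.0, 60.0])]
side stack_front [(0.79, [606.0, 166.0, 118.0])]
side rack [(0.84, [572.0, -219.0, 5.0])]
side filler_a_mid [(0.77, [347.0, 140.0, 3.0]), (0.68, [514.0, -226.0, 76.0])]
[[-0.95, -0.31, 0.0], [-0.23, 0.68, -0.7], [0.21, -0.66, -0.72]] [230. 826. 995.]
0.6
```

View pics/scene0.png

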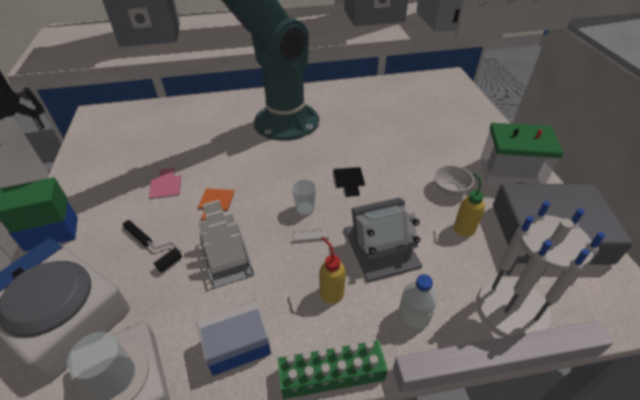

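View pics/side0.png

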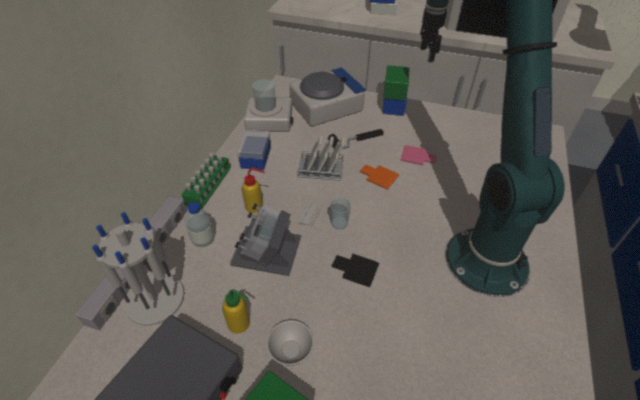

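```bash
cat > h.py <<'E'
from bench import robot
import numpy as np
from scipy.spatial.transform import Rotation as Ro
def pose():
    s=robot.read_state();q=s['eef_rot'];return np.array(s['position']),Ro.from_quat([q[1],q[2],q[3],q[0]]),s
def plate_R(yaw,lean):  # columns x,y,z of plate/chamber frame
    return (Ro.from_euler('z',yaw,degrees=True)*Ro.from_euler('y',-lean,degrees=True)).as_matrix()
def tool_for(yaw,lean):
    P=plate_R(yaw,lean);return Ro.from_matrix(np.c_[P[:,1],P[:,0],-P[:,2]])
def delta(p1,R1):
    p,R,s=pose();w=(R.inv()*R1).as_rotvec(degrees=True)
    print('turn first: units',np.round(w/4,2),'then shift units in new tool axes',np.round(R1.inv().apply(np.array(p1)-p)/40,2),'| world d',np.round(np.array(p1)-p,1))
def ray(c,u,v,z=None,depth=None,k=None):
    k=k or robot.calibration(c);R=np.array(k['R']);o=-R.T@k['t'];d=R.T@np.array([(u-k['cx'])/k['fx'],(v-k['cy'])/k['fy'],1])
    return o+d*(depth if depth is not None else (z-o[2])/d[2])
E
python3 - <<'E'
from h import *
for n,px in dict(rackfoot=[(217,281),(251,270)],caster=[(378,275),(420,262)]).items():
    a=[ray('scene',u,v,z=5) for u,v in px];d=a[1]-a[0];print(n,np.round(a),'yaw',np.degrees(np.arctan2(-d[0],d[1])))
for n in ["beaker","comb","wash_bottle_1","tray"]:
    print(n,[(round(r['score'],2),np.round(r['at']).tolist()) for r in robot.pinpoint("scene",n)[:3]])
k=robot.calibration('wrist');p,R,s=pose();print('cam in tool',R.inv().apply(-k['R'].T@k['t']-p),'cam axes in tool',np.round(R.inv().as_matrix()@k['R'].T,2))
delta([520,-200,330],tool_for(-10,20))
E
```

```text
rackfoot [[ 632. -241.    5.]
 [ 616. -160.    5.]] yaw 11.780411970418767
caster [[685. 133.   5.]
 [667. 243.   5.]] yaw 9.257188646426338
beaker []
comb [(0.67, [535.0, -7.0, -2.0]), (0.29, [434.0, -5.0, -2.0])]
wash_bottle_1 [(0.72, [711.0, 16.0, 1.0]), (0.57, [583.0, 394.0, 1.0]), (0.49, [569.0, -216.0, 2.0])]
tray [(0.72, [434.0, 415.0, -1.0]), (0.38, [648.0, 168.0, 59.0])]
cam in tool [ 7.87739464e+01 -6.46921532e-02 -1.20147372e+02] cam axes in tool [[-0.   -0.95 -0.31]
 [ 1.   -0.   -0.  ]
 [ 0.   -0.31  0.95]]
turn first: units [ -4.61   2.39 -13.54] then shift units in new tool axes [12.13  3.67 -0.7 ] | world d [210.6 455.7  76.7]
```

Run:
```python
from h import *
delta([520,-225,300],tool_for(11,20))
```

```text
turn first: units [ -4.25   3.3  -18.73] then shift units in new tool axes [9.57 7.19 1.37] | world d [210.6 430.7  46.7]
```

```bash
python3 -m pendant '[[0.5,0,-0.2,-0.22,0.17,-0.98,-0.6],[0.5,0,-0.2,-0.22,0.17,-0.98,-0.6],[0.5,0,0,-0.22,0.17,-0.98,-0.6],[0.5,0.2,0,-0.22,0.17,-0.98,-0.6],[0.5,0.2,0,-0.22,0.17,-0.98,-0.6],[0.5,0.2,0,-0.22,0.17,-0.98,-0.6],[0.5,0.2,0,-0.22,0.17,-0.98,-0.6],[0.5,0.2,0,-0.22,0.17,-0.98,-0.6],[0.5,0.2,0,-0.22,0.17,-0.98,-0.6],[0.5,0.2,0,-0.22,0.17,-0.98,-0.6],[0.5,0.2,0,-0.22,0.17,-0.98,-0.6],[0.5,0.2,0,-0.22,0.17,-0.98,-0.6]]'
python3 - <<'E'
from h import *
delta([520,-225,300],tool_for(11,20))
E
```

```text
clock: 2.3
position: [524.2, -527.7, 287.9]
eef_rot: [0.072, 0.801, 0.588, 0.087]
wrist_force: [-1.0, 0.1, -0.9]
opening: 0.799
grasp_force: 0.0
turn first: units [-1.62  1.24 -6.94] then shift units in new tool axes [7.45 1.36 0.17] | world d [ -4.2 302.7  12.1]
```

```bash
python3 -m pendant '[[0.9,0.5,0,-0.23,0.17,-0.99,-0.6],[0.9,0.45,0,-0.23,0.17,-0.99,-0.6],[0.9,0.4,0,-0.23,0.17,-0.99,-0.6],[0.95,0.3,0,-0.23,0.17,-0.99,-0.6],[0.95,0.25,0,-0.23,0.17,-0.99,-0.6],[0.95,0.2,0,-0.23,0.17,-0.99,-0.6],[0.95,0.2,0,-0.23,0.17,-0.99,-0.6],[0.6,0.1,0,0,0,0,-0.6],[0,0,0,0,0,0,-0.6]]'
python3 - <<'E'
from h import *
import cv2
delta([520,-225,300],tool_for(11,20))
k=robot.calibration('wrist');im,d=robot.grab_frame('wrist')
np.savez('w1.npz',im=im,d=d,k=np.array(k,dtype=object))
cv2.imwrite('pics/w1.png',im[:,:,::-1])
for n in ["filler_a_mid","rack"]:
  for f in (robot.pinpoint,):
    print(n,[(round(r['score'],2),np.round(r['at']).tolist()) for r in f("wrist",n)[:5]])
E
```

```text
clock: 3.42
position: [632.1, -257.6, 322.7]
eef_rot: [0.111, 0.626, 0.76, 0.133]
wrist_force: [-0.2, -0.3, 0.2]
opening: 0.796
grasp_force: 0.0
turn first: units [-0.02  0.03  0.01] then shift units in new tool axes [ 1.33 -2.63 -0.36] | world d [-112.1   32.6  -22.7]
filler_a_mid [(0.8, [517.0, -227.0, 73.0])]
rack []
```

View pics/w1.png

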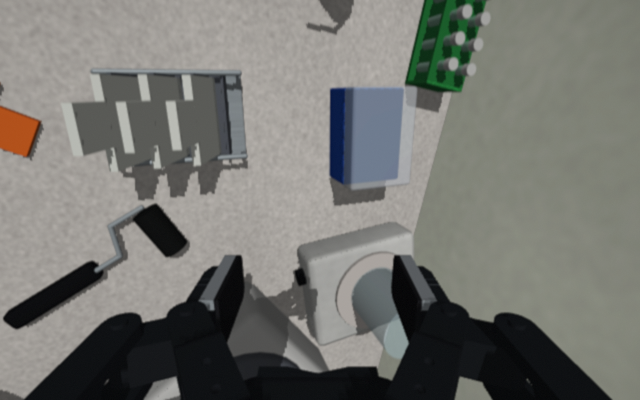

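Run:
```python
from h import *
import cv2
f=np.load('w1.npz',allow_pickle=True);im,d,k=f['im'],f['d'],f['k'].item()
g=im.min(2);reg=np.zeros_like(g);reg[65:175,55:225]=1
m=((g>170)&(reg>0)).astype(np.uint8)
n,l,st,c=cv2.connectedComponentsWithStats(m)
R=np.array(k['R']);o=-R.T@k['t']
def W(vv,uu):
    z=d[vv,uu];return (np.c_[(uu-k['cx'])/k['fx']*z,(vv-k['cy'])/k['fy']*z,z]-k['t'])@R
for i in range(1,n):
    if st[i,4]<40: continue
    vv,uu=np.where((l==i)&(d>0));P=W(vv,uu);print(st[i],'med',np.round(np.median(P,0),1),'rect',cv2.minAreaRect(P[:,:2].astype(np.float32)))
# faces of plate C
vv,uu=np.mgrid[85:150,192:212].reshape(2,-1);P=W(vv,uu);P=P[d[vv,uu]>0];c0=np.median(P,0);P=P[np.linalg.norm(P-c0,axis=1)<50]
for _ in range(3):
    c0=P.mean(0);nn=np.linalg.svd(P-c0)[2][2];P=P[abs((P-c0)@nn)<3]
nn*=np.sign(nn[0]);print('C face',c0,nn,'yaw',np.degrees(np.arctan2(nn[1],nn[0])),'lean',np.degrees(np.arcsin(nn[2])),len(P))
```

```text
[ 91  75  12  25 191] med [ 502.2 -198.9   90.4] rect ((502.3492126464844, -198.7883758544922), (6.445568084716797, 19.350540161132812), 11.099042892456055)
[139  76  10  24 168] med [ 537.8 -191.7   90.5] rect ((537.82568359375, -192.08949279785156), (5.987852573394775, 19.36469841003418), 11.515130996704102)
[183  76   9  23 162] med [ 573.  -184.4   90.5] rect ((572.9695434570312, -184.6924591064453), (6.138035297393799, 19.214723587036133), 10.98670482635498)
[ 61 103  21  53 468] med [ 494.6 -231.8  127.9] rect ((487.9141540527344, -249.17466735839844), (72.1899642944336, 25.76373291015625), 68.76761627197266)
[117 103  16  49 404] med [ 530.2 -224.5  128. ] rect ((530.1954956054688, -224.92971801757812), (6.4632720947265625, 37.91134262084961), 11.202505111694336)
[167 102  14  47 375] med [ 565.4 -216.9  128. ] rect ((565.486572265625, -217.61398315429688), (6.197230339050293, 37.839786529541016), 11.462461471557617)
[194 147   6  18  61] med [ 587.  -250.1   90.8] rect ((586.7821655273438, -246.80699157714844), (4.615391254425049, 16.971115112304688), 5.110575199127197)
[154 152   6  16  62] med [ 551.7 -256.7   91. ] rect ((551.9987182617188, -255.24110412597656), (4.541899681091309, 14.289748191833496), 0.3924843668937683)
[111 157   6  15  64] med [ 516.5 -265.3   90.8] rect ((511.33251953125, -276.080810546875), (39.65793991088867, 7.84168004989624), 65.02617645263672)
C face [ 588.89409234 -209.71533108   74.40145391] [0.91816438 0.18515513 0.35027382] yaw 11.401241953057273 lean 20.50406383322297 1274
```

Run:
```python
from h import *
T=tool_for(11.3,20);pz=plate_R(11.3,20)[:,2]
delta(np.array([565.4,-217.2,128])+55*pz,T)
delta(np.array([565.4,-217.2,128])-5*pz,T)
```

```text
turn first: units [-0.03  0.1  -0.14] then shift units in new tool axes [ 1.44 -2.98  2.7 ] | world d [ -85.    41.8 -142.5]
turn first: units [-0.03  0.1  -0.14] then shift units in new tool axes [ 1.44 -2.98  4.2 ] | world d [ -64.8   45.8 -198.8]
```

```bash
python3 -m pendant '[[0.48,-1,0.5,-0.03,0.1,-0.14,0.48],[0.48,-1,0.8,0,0,0,0.48],[0.48,-0.98,0.9,0,0,0,0.48],[0,0,0.5,0,0,0,0.48],[0,0,0,0,0,0,0.48],[0,0,0,0,0,0,0.48]]'
python3 - <<'E'
from h import *
T=tool_for(11.3,20);pz=plate_R(11.3,20)[:,2]
delta(np.array([565.4,-217.2,128])-5*pz,T)
E
```

```text
clock: 4.32
position: [548.5, -220.0, 180.9]
eef_rot: [0.111, 0.624, 0.762, 0.135]
wrist_force: [0.9, -1.1, 0.1]
opening: 0.262
grasp_force: 0.0
turn first: units [0.03 0.   0.01] then shift units in new tool axes [-0.01 -0.05  1.51] | world d [ 18.6   3.1 -57.5]
```

```bash
python3 -m pendant '[[0,-0.05,0.5,0,0,0,0.48],[0,0,0.5,0,0,0,0.48],[0,0,0.5,0,0,0,0.48],[0,0,0,0,0,0,0.48],[0,0,0,0,0,0,1],[0,0,0,0,0,0,1],[0,0,0,0,0,0,1],[0,0,0,0,0,0,1]]' 60
python3 - <<'E'
from h import *
import cv2
im,d=robot.grab_frame('wrist');cv2.imwrite('pics/w2.png',im[:,:,::-1])
E
```

```text
clock: 5.32
position: [567.1, -214.7, 123.3]
eef_rot: [0.111, 0.623, 0.762, 0.136]
wrist_force: [4.8, -0.0, -0.6]
opening: 0.081
grasp_force: 58.3
```

View pics/w2.png

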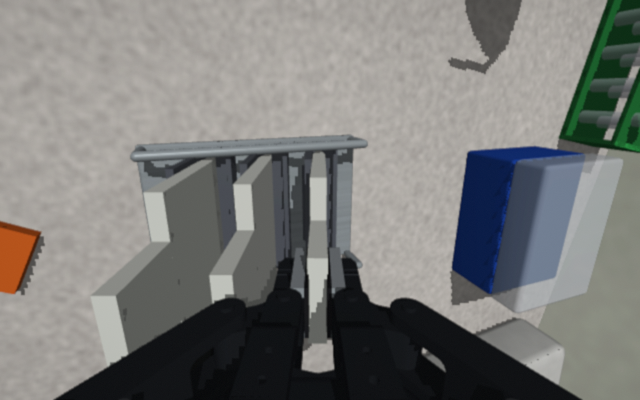

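```bash
python3 -m pendant '[[0,0,-0.5,0,0,0,1],[0,0,-0.8,0,0,0,1],[0,0,-1,0,0,0,1],[0,0,-1,0,0,0,1],[0,0,-0.8,0,0,0,1],[0,0,0,0,0,0,1]]'
python3 - <<'E'
from h import *
T=tool_for(9,25);P=plate_R(9,25)
delta(np.array([649,166,59.5])+P@[-6,0,235],T)
for n in ["chamber","stack_front","caster"]: 
  for c in ["scene","side"]:
    if n=="chamber": robot.grab_frame(c)
    print(c,n,[(round(r['score'],2),np.round(r['at'],1).tolist()) for r in robot.pinpoint(c,n)[:2]])
E
```

```text
clock: 6.12
position: [508.9, -226.6, 278.0]
eef_rot: [0.11, 0.624, 0.762, 0.134]
wrist_force: [0.1, -0.0, -1.1]
opening: 0.082
grasp_force: 59.0
turn first: units [-1.26 -0.22  0.54] then shift units in new tool axes [9.15 2.07 1.19] | world d [ 36.7 376.2  -8. ]
scene chamber [(0.7, [647.8, 165.9, 62.8])]
side chamber [(0.58, [644.8, 168.4, 59.5])]
scene stack_front [(0.71, [514.4, -233.4, 73.2]), (0.64, [606.4, 163.7, 120.8])]
side stack_front [(0.83, [606.1, 166.0, 117.4]), (0.34, [514.0, -225.9, 73.1])]
scene caster [(0.85, [601.9, 161.8, -4.2])]
side caster [(0.86, [608.7, 165.3, 0.4])]
```

```bash
python3 -m pendant '[[1,0.2,0,-0.3,-0.05,0.13,1],[1,0.2,0,-0.32,-0.05,0.13,1],[1,0.2,0,-0.32,-0.06,0.14,1],[1,0.2,0,-0.32,-0.06,0.14,1],[1,0.2,0,0,0,0,1],[1,0.2,0.2,0,0,0,1],[1,0.2,0.3,0,0,0,1],[1,0.2,0.3,0,0,0,1],[0.7,0.2,0.2,0,0,0,1],[0.3,0.1,0,0,0,0,1],[0,0,0,0,0,0,1],[0,0,0,0,0,0,1]]'
python3 - <<'E'
from h import *
import cv2
T=tool_for(9,25);P=plate_R(9,25)
delta(np.array([649,166,59.5])+P@[-6,0,235],T)
k=robot.calibration('wrist');im,d=robot.grab_frame('wrist')
np.savez('w3.npz',im=im,d=d,k=np.array(k,dtype=object));cv2.imwrite('pics/w3.png',im[:,:,::-1])
for n in ["chamber","stack_front"]:
    print(n,[(round(r['score'],2),np.round(r['at'],1).tolist()) for r in robot.pinpoint('wrist',n)[:2]])
E
```

```text
clock: 8.02
position: [534.5, 141.2, 271.7]
eef_rot: [0.14, 0.634, 0.742, 0.165]
wrist_force: [-1.1, 0.0, -1.2]
opening: 0.083
grasp_force: 59.1
turn first: units [ 0.   -0.   -0.01] then shift units in new tool axes [0.16 0.26 0.17] | world d [11.1  8.4 -1.7]
chamber [(0.6, [643.9, 168.3, 61.9]), (0.57, [708.2, 16.8, 0.4])]
stack_front [(0.61, [601.6, 164.5, 120.5])]
```

View pics/w3.png

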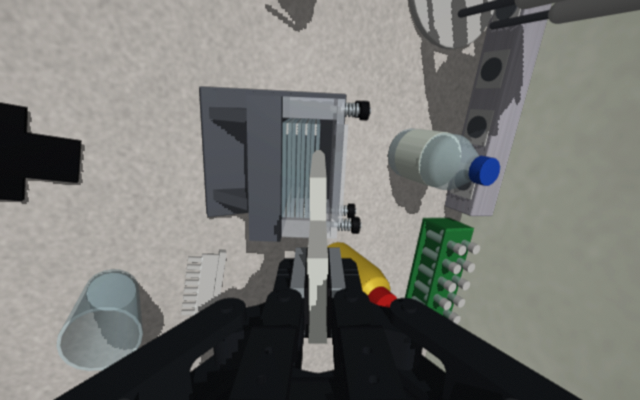

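Run:
```python
from h import *
import cv2
f=np.load('w3.npz',allow_pickle=True);im,d,k=f['im'],f['d'],f['k'].item()
R=np.array(k['R'])
vv,uu=np.mgrid[0:400,0:640];P=(np.dstack([(uu-k['cx'])/k['fx']*d,(vv-k['cy'])/k['fy']*d,d])-k['t'])@R
C=(P-np.array([646,167,60.5]))@plate_R(9,25)
for v in range(100,240,15):
    print(v,' '.join(f"{u}:{C[v,u,0]:.0f},{C[v,u,1]:.0f},{C[v,u,2]:.0f}" for u in range(236,356,6)))
big=cv2.resize(im[80:250,190:380,::-1],None,fx=4,fy=3.5,interpolation=cv2.INTER_CUBIC);cv2.imwrite('pics/w3c.png',big)
```

```text
100 236:-101,63,-7 242:-95,63,-10 248:-70,65,80 254:-65,65,81 260:-61,65,80 266:-56,65,80 272:-51,65,82 278:-46,65,81 284:-42,65,70 290:-37,65,70 296:-32,65,70 302:-27,65,69 308:-22,65,70 314:-17,65,69 320:-12,65,69 326:-7,65,69 332:-2,65,70 338:3,65,69 344:8,65,69 350:27,62,-81
115 236:-93,50,27 242:-86,50,33 248:-71,53,82 254:-66,53,83 260:-61,53,83 266:-56,53,82 272:-51,53,82 278:-46,53,84 284:-43,53,69 290:-38,53,70 296:-33,53,69 302:-28,53,70 308:-22,53,69 314:-17,53,71 320:-12,53,70 326:-7,53,69 332:-2,53,70 338:3,53,70 344:13,48,-2 350:14,52,59
130 236:-103,32,-7 242:-96,32,-8 248:-71,42,83 254:-67,41,82 260:-62,41,81 266:-57,41,81 272:-52,41,82 278:-47,41,82 284:-43,41,73 290:-38,41,75 296:-33,40,73 302:-27,41,75 308:-22,41,75 314:-17,41,75 320:-12,33,-1 326:-5,32,-2 332:1,33,-1 338:3,40,73 344:7,41,82 350:28,24,-80
145 236:-104,16,-5 242:-98,15,-9 248:-72,29,82 254:-67,29,82 260:-62,29,82 266:-57,29,83 272:-52,29,82 278:-47,29,83 284:-43,28,74 290:-38,28,73 296:-34,26,62 302:-28,28,74 308:-23,28,74 314:-18,25,54 320:-12,17,-1 326:-5,16,-2 332:0,19,16 338:3,28,76 344:8,29,81 
[... 1079 characters left out ...]
20:-13,18,205 326:-5,-43,24 332:-1,-27,71 338:4,-24,82 344:15,-48,10 350:21,-45,19
220 236:-113,-75,-14 242:-106,-77,-18 248:-100,-78,-20 254:-71,-37,84 260:-65,-37,84 266:-60,-37,84 272:-55,-37,84 278:-50,-37,84 284:-46,-42,72 290:-40,-42,72 296:-34,-42,71 302:-29,-42,71 308:-23,-42,72 314:-16,10,205 320:-13,10,205 326:-7,-43,70 332:-1,-42,70 338:4,-37,85 344:12,-49,53 350:32,-102,-82
235 236:-114,-95,-14 242:-107,-96,-16 248:-101,-97,-20 254:-71,-51,86 260:-66,-51,85 266:-61,-52,83 272:-56,-52,83 278:-50,-52,84 284:-46,-57,72 290:-40,-57,71 296:-35,-56,73 302:-29,-57,73 308:-23,-57,72 314:-16,10,223 320:-13,10,222 326:-11,10,223 332:-1,-57,71 338:14,-122,-74 344:23,-123,-78 350:32,-126,-83
```

View pics/w3c.png

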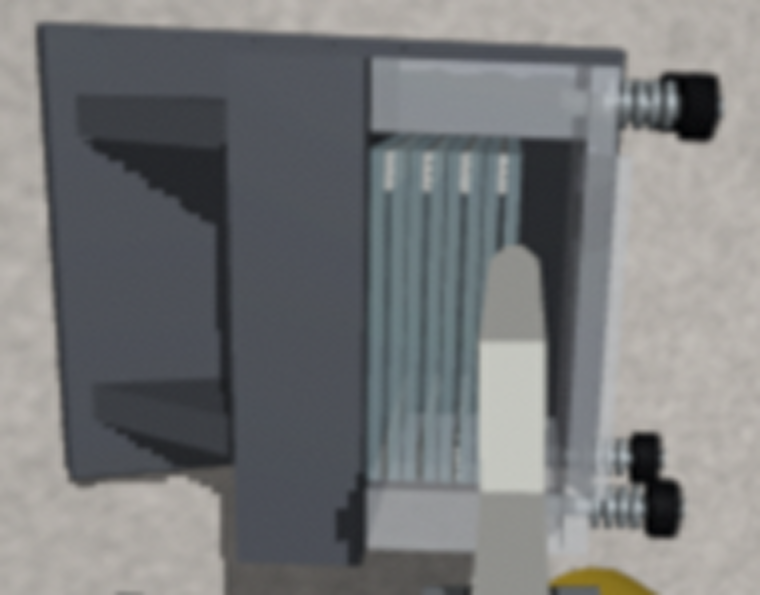

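```bash
cat > cast.py <<'E'
from h import *
f=np.load('w3.npz',allow_pickle=True);im,d,k=f['im'],f['d'],f['k'].item()
R=np.array(k['R'])
vv,uu=np.mgrid[0:400,0:640];P=(np.dstack([(uu-k['cx'])/k['fx']*d,(vv-k['cy'])/k['fy']*d,d])-k['t'])@R
o=np.array([646,167,60.5])
C=(P-o)@plate_R(9,25)
m=(C[...,2]>79)&(C[...,2]<88)&(uu>250)&(uu<279)&(vv>97)&(vv<238)
Q=P[m];c=Q.mean(0);n=np.linalg.svd(Q-c)[2][2];n*=np.sign(n[2])
print('rim plane yaw',np.degrees(np.arctan2(-n[1],-n[0])),'lean',np.degrees(np.arccos(n[2])))
for yaw in (9,6):
    D=(P-o)@plate_R(yaw,25)
    e=[];l=[]
    for v in range(100,238,3):
        row=D[v]
        u=[u for u in range(255,300) if 79<row[u,2]<88.5]; e.append(row[max(u)])
        u=[u for u in range(240,260) if 76<row[u,2]<88.5]; l.append(row[min(u)])
    for E in(e,l):
        E=np.array(E);p=np.polyfit(E[:,1],E[:,0],1);r=E[:,0]-np.polyval(p,E[:,1]);g=abs(r)<2;p=np.polyfit(E[g,1],E[g,0],1);print(yaw,'edge tilt deg',np.degrees(np.arctan(p[0])),'x0',p[1],'ymin/max',E[:,1].min(),E[:,1].max(),'z',np.median(E[:,2]))
E
python3 cast.py
```

```text
rim plane yaw 6.388303084686132 lean 24.88070755797458
9 edge tilt deg 2.3168076959288997 x0 -46.466260034097395 ymin/max -52.178973890520105 65.0008542853902 z 82.57892745884078
9 edge tilt deg 2.363287002388178 x0 -73.88322852542962 ymin/max -51.82831975938198 65.03109652226519 z 83.02926614918633
6 edge tilt deg -0.3670834544579194 x0 -46.36303129140539 ymin/max -56.23119567548906 61.037959083579295 z 82.39972950943316
6 edge tilt deg -0.3559042194066249 x0 -73.78964831240611 ymin/max -57.22242672205011 59.73563239708565 z 83.06899638050429
```

```bash
cat >> cast.py <<'E'
print()
D=(P-o)@plate_R(6.5,25)
for v in range(112,160,6):
    print(v,' '.join(f"{u}:{D[v,u,0]:.1f},{D[v,u,1]:.0f},{D[v,u,2]:.0f}" for u in range(312,350,2)))
for u in (296,304,326,330):
    print(u,' '.join(f"{v}:{D[v,u,1]:.1f},{D[v,u,2]:.0f}" for v in list(range(112,130,2))+list(range(206,242,2))))
m=(D[...,2]>68)&(D[...,2]<75)&(abs(D[...,1]-55)<8)&(uu>285)&(uu<335);print('cheekL z',np.median(D[m][:,2]))
m=(D[...,2]>66)&(D[...,2]<75)&(abs(D[...,1]+55)<6)&(uu>285)&(uu<305);print('cheekR z',np.median(D[m][:,2]))
E
python3 cast.py | sed 1,/^$/d
```

```text
112 312:-21.2,53,71 314:-19.5,53,70 316:-17.8,53,71 318:-16.2,53,70 320:-14.5,53,71 322:-12.8,53,71 324:-11.1,53,71 326:-9.4,53,71 328:-7.7,53,71 330:-6.0,54,71 332:-4.3,54,70 334:-2.6,54,70 336:-0.9,54,70 338:0.6,54,72 340:2.4,54,70 342:4.1,54,70 344:5.7,54,71 346:8.0,54,64 348:10.2,54,59
118 312:-22.1,44,-2 314:-19.4,48,71 316:-17.7,48,71 318:-16.0,48,72 320:-14.3,48,72 322:-12.6,48,72 324:-10.9,48,71 326:-9.2,49,71 328:-7.5,49,71 330:-5.8,49,70 332:-4.1,49,71 334:-2.4,49,70 336:-0.7,49,70 338:1.0,49,70 340:2.7,49,70 342:4.3,49,72 344:16.6,42,-62 346:20.4,42,-78 348:23.0,42,-79
124 312:-20.8,43,75 314:-19.1,43,75 316:-17.5,43,74 318:-15.8,44,75 320:-13.4,38,-2 322:-11.2,38,-1 324:-9.1,38,-1 326:-7.0,39,-1 328:-4.9,39,1 330:-2.7,39,-2 332:-0.7,39,-0 334:-0.3,41,34 336:-0.3,44,67 338:1.0,44,74 340:2.5,44,77 342:3.9,45,81 344:5.3,45,84 346:7.1,45,82 348:23.5,34,-79
130 312:-20.6,38,75 314:-19.0,39,76 316:-17.3,39,76 318:-15.6,39,76 320:-13.1,32,-1 322:-11.0,32,-1 324:-8.8,32,-2 326:-6.7,32,-2 328:-4.6,32,-1 330:-2.5,33,-0 332:-0.3,33,-0 334:-0.3,36,40 336:-0.1,39,70 338:1.4,39,73 340:
[... 1966 characters left out ...]
18:48.5,71 120:42.7,-2 122:40.7,-1 124:38.6,-1 126:36.4,-3 128:34.4,-1 206:-43.9,27 208:-43.9,34 210:-44.1,40 212:-44.0,46 214:-43.9,52 216:-44.2,58 218:-44.0,64 220:-44.2,69 222:-45.7,70 224:-47.4,71 226:5.7,212 228:5.6,215 230:5.6,217 232:6.0,221 234:5.5,222 236:5.7,225 238:5.0,225 240:5.3,228
330 112:53.5,71 114:51.9,72 116:50.3,71 118:48.6,70 120:42.9,-1 122:40.8,-1 124:38.7,-2 126:36.7,-1 128:34.7,-0 206:-39.5,40 208:-40.9,42 210:-42.8,43 212:-43.2,48 214:-44.0,52 216:-44.0,58 218:-43.9,63 220:-43.5,70 222:-45.1,71 224:63.4,361 226:-49.1,71 228:-51.2,71 230:-53.1,71 232:-55.1,71 234:-57.2,71 236:-59.3,71 238:-122.7,-72 240:-125.6,-72
cheekL z 70.85262032995793
cheekR z 71.04113392400131
```

```bash
cat >> cast.py <<'E'
print('##')
q=[0.14,0.634,0.742,0.165]
T=Ro.from_quat([q[1],q[2],q[3],q[0]]);L=(P-np.array([534.5,141.2,271.7]))@T.as_matrix()
for v in range(150,345,8): print(v,' '.join(f"{u}:{L[v,u,0]:.1f},{L[v,u,1]:.1f},{L[v,u,2]:.0f}" for u in range(306,332,3)))
E
python3 cast.py | sed 1,/##/d
```

```text
150 306:23.3,-11.9,214 309:31.6,-7.6,164 312:31.4,-5.0,166 315:18.7,-3.1,242 318:40.2,0.1,113 321:18.9,3.5,241 324:18.8,6.7,242 327:19.1,10.0,240 330:19.2,13.2,239
158 306:24.6,-10.2,165 309:24.2,-7.7,167 312:40.1,-3.6,84 315:40.1,-1.8,84 318:40.2,0.1,83 321:40.0,2.0,84 324:40.1,3.8,84 327:10.0,10.1,242 330:9.9,13.4,242
166 306:17.4,-10.3,166 309:17.3,-7.7,166 312:40.0,-3.2,61 315:40.0,-1.6,61 318:40.2,0.1,60 321:40.1,1.7,60 324:40.0,3.4,61 327:1.3,10.1,241 330:1.2,13.5,241
174 306:10.4,-10.4,165 309:6.5,-8.2,181 312:40.1,-2.9,42 315:40.2,-1.4,41 318:40.3,0.1,41 321:40.0,1.6,42 324:40.3,3.0,41 327:-7.9,10.2,241 330:-6.4,13.3,235
182 306:3.0,-10.5,166 309:-5.5,-8.7,198 312:37.8,-2.8,35 315:37.3,-1.4,37 318:37.6,0.1,36 321:37.7,1.5,35 324:37.7,2.9,35 327:-16.7,10.3,240 330:-12.7,13.1,225
190 306:-3.9,-10.5,164 309:-4.3,-7.9,165 312:33.8,-2.8,35 315:33.8,-1.4,35 318:33.8,0.1,35 321:33.5,1.5,36 324:33.5,3.0,36 327:-26.4,10.4,241 330:-18.7,12.8,215
198 306:-11.7,-10.6,165 309:-11.7,-7.9,165 312:29.5,-2.9,35 315:29.6,-1.4,35 318:29.6,0.1,35 321:30.0,1.5,34 324:29.5,3.0,36 327:-35.3,10.4,23
[... 2129 characters left out ...]
.3,-5 324:-5.7,2.5,-5 327:1.8,3.4,-15 330:1.3,4.5,-14
318 306:-1.7,-4.5,-15 309:-9.5,-3.7,-5 312:-8.7,-2.4,-6 315:-9.3,-1.2,-5 318:-8.8,0.0,-6 321:-8.9,1.3,-5 324:-9.9,2.5,-4 327:-1.1,3.4,-16 330:-2.0,4.6,-15
326 306:-5.1,-4.5,-15 309:-13.1,-3.7,-5 312:-13.2,-2.4,-5 315:-13.1,-1.2,-5 318:-12.6,0.0,-6 321:-13.5,1.3,-5 324:-12.9,2.5,-5 327:-5.2,3.4,-15 330:-5.5,4.6,-15
334 306:-8.4,-4.5,-16 309:-17.0,-3.7,-5 312:-17.0,-2.4,-5 315:-17.6,-1.2,-5 318:-18.3,0.1,-4 321:-17.3,1.3,-5 324:-17.4,2.6,-5 327:-8.9,3.5,-15 330:-9.8,4.7,-14
342 306:-280.1,-17.8,292 309:-22.0,-3.8,-4 312:-22.1,-2.5,-4 315:-20.8,-1.2,-6 318:-21.4,0.1,-5 321:-20.9,1.3,-5 324:-20.3,2.6,-6 327:-293.9,14.5,308 330:-293.7,19.2,308
```

```bash
cat > t.py <<'E'
from h import *
import sys
x,y,z=map(float,sys.argv[1:4]);P=plate_R(6.5,25);o=np.array([646,167,60.5])
p,R,s=pose();print('now in chamber',np.round(P.T@(p-o),1))
delta(o+P@[x,y,z],tool_for(6.5,25))
E
python3 t.py -7.5 1.8 215
```

```text
now in chamber [-13.6 -12.9 239.5]
turn first: units [ 0.01 -0.27  0.55] then shift units in new tool axes [0.37 0.15 0.61] | world d [ 14.1  16.4 -19.6]
```

```bash
python3 -m pendant '[[0.37,0.15,0.3,0,-0.27,0.55,1],[0,0,0.31,0,0,0,1],[0,0,0,0,0,0,1],[0,0,0,0,0,0,1]]'; python3 t.py -7.5 1.8 114
```

```text
clock: 8.68
position: [547.7, 159.1, 252.0]
eef_rot: [0.144, 0.649, 0.729, 0.162]
wrist_force: [0.3, 0.6, -1.3]
opening: 0.079
grasp_force: 59.0
now in chamber [ -8.4   3.2 215.2]
turn first: units [ 0.   -0.01  0.02] then shift units in new tool axes [-0.04  0.02  2.53] | world d [ 43.5   3.5 -91.3]
```

```bash
python3 -m pendant '[[-0.04,0.02,0.4,0,0,0,1],[0,0,0.4,0,0,0,1],[0,0,0.4,0,0,0,1],[0,0,0.4,0,0,0,1],[0,0,0.4,0,0,0,1],[0,0,0.3,0,0,0,1],[0,0,0,0,0,0,1]]'; python3 t.py -7.5 1.8 114
```

```text
clock: 9.55
position: [586.2, 162.9, 170.5]
eef_rot: [0.144, 0.649, 0.73, 0.161]
wrist_force: [0.0, -0.6, -1.4]
opening: 0.085
grasp_force: 59.0
now in chamber [ -7.8   2.7 125. ]
turn first: units [-0.03 -0.01  0.06] then shift units in new tool axes [-0.02  0.01  0.27] | world d [ 5.  -0.3 -9.9]
```

```bash
python3 -m pendant '[[0,0,0.15,0,0,0,1],[0,0,0.1,0,0,0,1],[0,0,0.06,0,0,0,1],[0,0,0,0,0,0,1]]'; python3 t.py -7.5 1.8 114
```

```text
clock: 10.05
position: [591.5, 163.6, 161.0]
eef_rot: [0.144, 0.649, 0.729, 0.162]
wrist_force: [0.6, -1.2, -1.2]
opening: 0.081
grasp_force: 59.2
now in chamber [ -6.9   2.8 114.1]
turn first: units [ 0.01 -0.01  0.04] then shift units in new tool axes [-0.02 -0.01  0.  ] | world d [-0.3 -1.  -0.3]
```

```bash
python3 -m pendant '[[0,-0.05,0.05,0,0,0,1],[0,0,0,0,0,0,1],[0,0,0,0,0,0,0.5],[0,0,0,0,0,0,0.5],[0,0,0,0,0,0,0.5],[0,0,-0.5,0,0,0,0.5],[0,0,-1,0,0,0,0.5],[0,0,-1,0,0,0,0.5],[0,0,-1,0,0,0,0.5],[0,0,0,0,0,0,0.5],[0,0,0,0,0,0,0.5]]'
cat > look.py <<'E'
from h import *
import sys
# measure tab tops / surfaces in chamber frame from wrist
k=robot.calibration('wrist');im,d=robot.grab_frame('wrist');R=np.array(k['R'])
vv,uu=np.mgrid[0:400,0:640];P=(np.dstack([(uu-k['cx'])/k['fx']*d,(vv-k['cy'])/k['fy']*d,d])-k['t'])@R
D=(P-np.array([646,167,60.5]))@plate_R(6.5,25)
import cv2;cv2.imwrite(f'pics/{sys.argv[1]}.png',im[:,:,::-1])
m=(d>0)&(D[...,2]>105)&(D[...,2]<200)&(abs(D[...,1])<30)&(abs(D[...,0]+7)<18)&(im.min(2)>100)
q=D[m];zt=np.percentile(q[:,2],98) if len(q) else 0;print('tab pts',len(q));a=q[abs(q[:,2]-np.median(q[:,2]))<4]
if len(a):print('tab top z',np.median(a[:,2]),'x',np.percentile(a[:,0],[2,50,98]),'y',np.percentile(a[:,1],[2,98]))
m=(d>0)&(D[...,2]>66)&(D[...,2]<90)&(abs(D[...,1])<41)&(abs(D[...,0])<20)&(im.min(2)>100)
for y in (-35,-28,28,35):
    b=D[(d>0)&(abs(D[...,1]-y)<2)&(D[...,2]>60)&(D[...,2]<95)&(abs(D[...,0])<16)]
    b=b[np.argsort(b[:,0])];print(y,' '.join(f"{t[0]:.1f}/{t[2]:.0f}" for t in b[::max(1,len(b)//14)]))
E
python3 look.py w4; python3 t.py -7.5 1.8 114
```

```text
clock: 11.42
position: [533.5, 155.9, 281.7]
eef_rot: [0.145, 0.649, 0.729, 0.162]
wrist_force: [0.2, 0.4, -0.8]
opening: 0.249
grasp_force: 0.0
tab pts 547
tab top z 118.88795516418931 x [-14.88283425 -11.28850233  -7.72413141] y [-17.76033273  20.85658123]
-35 -15.9/76 -13.1/78 -12.1/80 -11.2/80 -9.3/78 -7.4/78 0.2/73 1.1/74 1.1/74 2.0/76 2.9/79 3.7/81 4.5/83 5.4/83 6.4/82 7.4/81 8.2/82
-28 -6.6/80 -6.5/79 0.1/72 0.2/72 1.0/74 1.1/72 1.9/75 2.7/78 2.8/77 3.6/80 3.6/80 4.4/83 4.5/82 5.3/84 5.3/84 6.3/83 6.3/82 7.2/83 7.2/83 8.1/83 8.2/82
28 -15.6/75 -14.7/76 -12.9/79 -12.0/79 -10.3/78 -9.4/80 -8.5/78 -6.8/79 -0.3/66 0.5/72 1.3/74 2.9/78 3.7/79 5.3/83 6.1/84 7.1/81
35 -15.6/75 -13.8/79 -12.9/80 -11.1/79 -9.4/79 -8.5/79 -6.8/79 -0.2/62 1.2/74 2.0/75 3.6/80 5.1/84 6.0/82 7.7/83
now in chamber [ -9.2   1.8 247.8]
turn first: units [0.01 0.01 0.03] then shift units in new tool axes [0.   0.04 3.34] | world d [  57.7    6.6 -120.5]
```

View pics/w4.png

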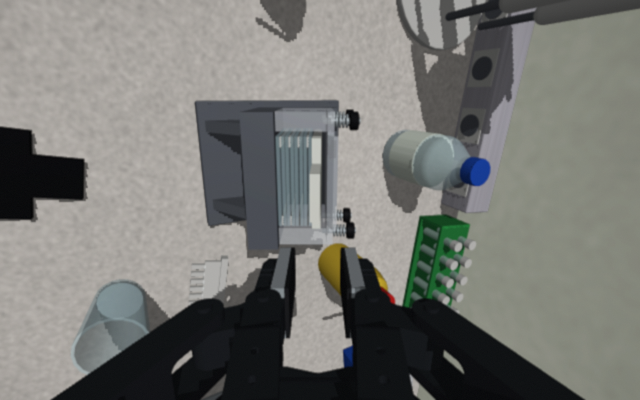

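```bash
cat > r.py <<'E'
from h import *
import sys
T=tool_for(11.3,20);P=plate_R(11.3,20);o=np.array([530.2,-224.7,128])
p,R,s=pose();print('now in tab',np.round(P.T@(p-o),1))
delta(o+P@[0,-0.5,float(sys.argv[1])],T)
E
python3 r.py 60
```

```text
now in tab [125.5 372.7 117.3]
turn first: units [ 1.25  0.47 -1.08] then shift units in new tool axes [-9.33 -3.14  1.43] | world d [ -23.3 -385.2  -96.8]
```

```bash
python3 -m pendant '[[-1,-0.3,0,0.31,0.12,-0.27,0.48],[-1,-0.3,0,0.31,0.12,-0.27,0.48],[-1,-0.3,0,0.31,0.12,-0.27,0.48],[-1,-0.34,0,0.32,0.11,-0.27,0.48],[-1,-0.4,0,0,0,0,0.48],[-1,-0.4,0,0,0,0,0.48],[-1,-0.4,0.2,0,0,0,0.48],[-1,-0.4,0.3,0,0,0,0.48],[-1,-0.3,0.4,0,0,0,0.48],[-0.33,0,0.4,0,0,0,0.48],[0,0,0,0,0,0,0.48],[0,0,0,0,0,0,0.48]]'; python3 r.py -5
```

```text
clock: 12.98
position: [501.1, -226.5, 187.3]
eef_rot: [0.11, 0.624, 0.762, 0.135]
wrist_force: [0.2, -0.1, 0.5]
opening: 0.257
grasp_force: 0.0
now in tab [-6.9  3.9 65.6]
turn first: units [ 0.02 -0.03  0.02] then shift units in new tool axes [-0.11  0.17  1.76] | world d [ 30.8   1.7 -64. ]
```

```bash
python3 -m pendant '[[-0.11,0.17,0.3,0,0,0,0.48],[0,0,0,0,0,0,0.48],[0,0,0.6,0,0,0,0.48],[0,0,0.6,0,0,0,0.48],[0,0,0.24,0,0,0,0.48],[0,0,0,0,0,0,0.48],[0,0,0,0,0,0,1],[0,0,0,0,0,0,1],[0,0,0,0,0,0,1],[0,0,0,0,0,0,1]]' 80; python3 r.py 90
```

```text
clock: 14.22
position: [532.3, -226.5, 125.6]
eef_rot: [0.111, 0.624, 0.761, 0.135]
wrist_force: [-1.2, 0.0, 6.8]
opening: 0.074
grasp_force: 79.4
now in tab [ 0.8 -2.1 -2.8]
turn first: units [0.05 0.01 0.01] then shift units in new tool axes [ 0.04 -0.02 -2.32] | world d [-32.2  -4.8  86.9]
```

```bash
python3 -m pendant '[[0,0,-0.5,0,0,0,1],[0,0,-0.8,0,0,0,1],[0,0,-1,0,0,0,1],[0,0,-1,0,0,0,1],[0,0,-0.9,0,0,0,1],[0,0,0,0,0,0,1]]'; python3 t.py -3.4 0 235
```

```text
clock: 14.98
position: [474.8, -239.1, 284.0]
eef_rot: [0.112, 0.625, 0.761, 0.135]
wrist_force: [-0.4, -0.7, -1.2]
opening: 0.074
grasp_force: 78.6
now in chamber [-101.3 -384.1  293.9]
turn first: units [-1.2  -0.42  1.09] then shift units in new tool axes [9.6  2.45 1.47] | world d [ 69.4 394.5 -12. ]
```

```bash
python3 -m pendant '[[1,0.2,0,-0.3,-0.1,0.27,1],[1,0.2,0,-0.3,-0.1,0.27,1],[1,0.2,0,-0.3,-0.11,0.27,1],[1,0.2,0,-0.3,-0.11,0.28,1],[1,0.25,0,0,0,0,1],[1,0.25,0.2,0,0,0,1],[1,0.25,0.3,0,0,0,1],[1,0.25,0.3,0,0,0,1],[1,0.25,0.3,0,0,0,1],[0.5,0.3,0.2,0,0,0,1],[0,0,0,0,0,0,1],[0,0,0,0,0,0,1]]'
cat > held.py <<'E'
from h import *
p,T,s=pose();k=robot.calibration('wrist');im,d=robot.grab_frame('wrist');R=np.array(k['R'])
vv,uu=np.mgrid[0:400,0:640];P=(np.dstack([(uu-k['cx'])/k['fx']*d,(vv-k['cy'])/k['fy']*d,d])-k['t'])@R
L=(P-p)@T.as_matrix()
g=lambda z0,z1,x0,x1:L[(L[...,2]>z0)&(L[...,2]<z1)&(L[...,0]>x0)&(L[...,0]<x1)&(abs(L[...,1])<12)&(d>0)]
a=g(45,95,34,46)
for z in (50,65,80,95):
    b=g(z-8,z+8,34,46)
    if len(b):print('side z',z,'x',np.median(b[:,0]),'y',np.percentile(b[:,1],[3,97]))
b=g(28,45,22,38);print('shoulder z',np.median(b[:,2]),'y',np.percentile(b[:,1],[3,97]))
b=g(-12,4,-15,10);print('top z',np.median(b[:,2]))
E
python3 held.py;python3 t.py -3.4 0 235
```

```text
clock: 16.48
position: [528.8, 151.5, 272.8]
eef_rot: [0.142, 0.65, 0.729, 0.16]
wrist_force: [0.2, -0.2, -1.0]
opening: 0.075
grasp_force: 78.5
side z 50 x 44.401635864833494 y [-4.01834523  3.5719963 ]
side z 65 x 44.43050082491841 y [-3.86813742  3.40463073]
side z 80 x 44.46325195136464 y [-3.99162109  3.65406244]
side z 95 x 44.499835253150934 y [-3.75848265  3.35353326]
shoulder z 37.22665464630025 y [-3.87908212  3.52876419]
top z -2.62244076730929
now in chamber [-17.2  -2.7 242.6]
turn first: units [-0.05 -0.02  0.01] then shift units in new tool axes [0.07 0.35 0.19] | world d [15.4  4.4 -1. ]
```

```bash
python3 -m pendant '[[0.01,0.35,0.3,-0.05,-0.02,0,1],[0,0,0.3,0,0,0,1],[0,0,0,0,0,0,1],[0,0,0,0,0,0,1]]'; python3 t.py -3.2 -2.2 186
```

```text
clock: 17.02
position: [552.8, 154.4, 258.1]
eef_rot: [0.144, 0.65, 0.728, 0.162]
wrist_force: [1.1, -0.7, -0.7]
opening: 0.08
grasp_force: 90.8
now in chamber [ -1.7  -2.  218.8]
turn first: units [ 0.03 -0.01 -0.  ] then shift units in new tool axes [-0.01 -0.04  0.82] | world d [ 12.5   1.2 -30.3]
```

```bash
python3 -m pendant '[[0,-0.01,0.3,0.02,0,0,1],[0,0,0.3,0,0,0,1],[0,0,0.2,0,0,0,1],[0,0,0.1,0,0,0,1],[0,0,0,0,0,0,1]]'; python3 t.py -2 -2.2 170;python3 -c "
from h import *
print(plate_R(6.5,25).T@np.array(pose()[2]['wrist_force']))"
```

```text
clock: 17.65
position: [566.8, 157.1, 224.7]
eef_rot: [0.143, 0.65, 0.729, 0.161]
wrist_force: [-0.5, 0.4, -2.3]
opening: 0.075
grasp_force: 91.0
now in chamber [ -3.   -0.9 182.5]
turn first: units [-0.02 -0.02  0.02] then shift units in new tool axes [-0.03  0.02  0.31] | world d [  6.3  -0.6 -11. ]
[-1.42257305  0.43894143 -1.90876834]
```

```bash
cat > f.py <<'E'
from h import *
p,R,s=pose();P=plate_R(6.5,25);print('ch',np.round(P.T@(p-[646,167,60.5]),1),'F',np.round(P.T@np.array(s['wrist_force']),1),'M',np.round(s['wrist_torque'],2))
E
python3 -m pendant '[[-0.02,0.02,0.15,0,0,0,1],[0,0,0.15,0,0,0,1],[0,0,0.15,0,0,0,1],[0,0,0,0,0,0,1]]';python3 f.py
```

```text
clock: 18.15
position: [575.0, 157.5, 208.3]
eef_rot: [0.143, 0.65, 0.729, 0.161]
wrist_force: [-1.4, 0.1, -4.9]
opening: 0.077
grasp_force: 90.6
ch [ -2.4  -1.5 164.2] F [-3.3  0.2 -3.9] M [-0.11  1.65 -0.04]
```

```bash
python3 -m pendant '[[0,0,0.15,0,0,0,1],[0,0,0.1,0,0,0,1],[0,0,0,0,0,0,1]]';python3 f.py
```

```text
clock: 18.52
position: [579.8, 158.1, 199.9]
eef_rot: [0.143, 0.649, 0.729, 0.162]
wrist_force: [-2.3, 0.5, -4.4]
opening: 0.077
grasp_force: 90.0
ch [ -1.6  -1.4 154.6] F [-3.9  0.7 -3. ] M [-0.08  1.72 -0.09]
```

```bash
python3 -m pendant '[[0,0,0.1,0,0,0,1],[0,0,0.1,0,0,0,1],[0,0,0,0,0,0,1]]';python3 f.py; python3 look.py w5 | tail -4
```

```text
clock: 18.9
position: [583.1, 158.6, 192.7]
eef_rot: [0.143, 0.649, 0.729, 0.162]
wrist_force: [-2.2, -0.0, -4.8]
opening: 0.078
grasp_force: 90.3
ch [ -1.6  -1.3 146.6] F [-4.   0.2 -3.5] M [-0.16  1.69 -0.11]
-35 
-28 
28 -15.9/74 -14.7/74 -13.2/79 -12.0/79 -10.9/79 -9.7/80 -8.5/78 -7.4/79 3.2/73 4.4/76 5.5/78 6.6/80 7.6/83 9.3/83 10.5/82
35 -15.7/74 -14.5/76 -13.1/80 -11.9/79 -10.8/79 -9.6/80 -7.9/78 -6.8/78 3.7/75 4.8/78 6.0/79 7.4/84 8.6/83 9.8/82 11.0/81
```

```bash
python3 -m pendant '[[0,0,0,0,0,0,0.5],[0,0,0,0,0,0,0.5],[0,0,0,0,0,0,0.5],[0,0,-0.5,0,0,0,0.5],[0,0,-0.6,0,0,0,0.5],[0.06,0,0,0,0,0,1],[0,0,0,0,0,0,1],[0,0,0,0,0,0,1],[0,0,0,0,0,0,1]]';python3 f.py; python3 look.py w6
```

```text
clock: 20.08
position: [564.4, 158.7, 232.4]
eef_rot: [0.143, 0.649, 0.729, 0.162]
wrist_force: [-0.3, -0.0, -0.6]
opening: -0.001
grasp_force: 0.0
ch [ -1.7   1.  190.4] F [-0.6 -0.  -0.4] M [-0.03  0.44  0.06]
tab pts 1778
tab top z 118.95961354075527 x [-13.80747951 -10.21225736   0.16676721] y [-16.09143293  21.48239574]
-35 9.9/82 9.9/82 9.9/81 9.9/81 10.6/82 10.6/82 10.6/83 10.7/81 10.7/81 10.7/81
-28 4.6/79 4.6/77 5.3/79 5.3/79 6.0/80 6.7/83 6.8/82 7.4/83 8.2/84 9.0/83 9.0/83 9.7/82 9.8/82 10.5/82
28 -16.0/76 -14.6/75 -13.0/78 -12.3/78 -10.9/78 -9.5/79 -8.7/79 -7.3/79 3.4/73 4.1/76 5.4/79 6.1/80 7.4/84 8.8/83 9.6/81
35 -16.0/75 -15.2/76 -13.6/80 -12.2/79 -10.8/78 -10.1/80 -8.7/79 -7.3/78 -6.6/79 4.1/75 5.4/79 6.6/82 7.4/82 8.7/83 10.1/82 10.9/81
```

View pics/w6.png

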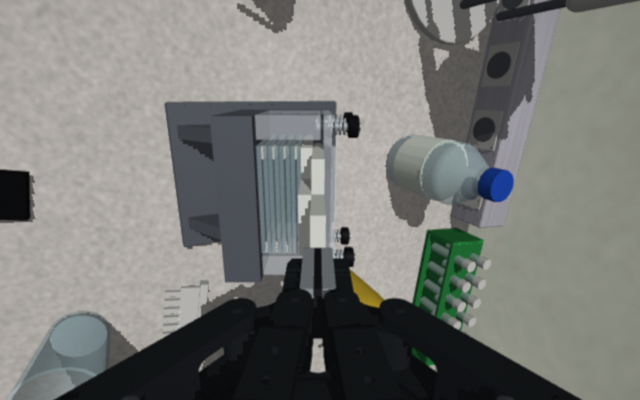

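```bash
python3 -m pendant '[[0,-0.01,0.3,0,0,0,1],[0,0,0.2,0,0,0,1],[0,0,0.1,0,0,0,1],[0,0,0.1,0,0,0,1],[0,0,0,0,0,0,1]]';python3 f.py
```

```text
clock: 20.75
position: [575.9, 160.2, 207.2]
eef_rot: [0.144, 0.649, 0.729, 0.162]
wrist_force: [-0.1, 1.0, -0.9]
opening: -0.001
grasp_force: 0.0
ch [ -1.8   1.2 162.8] F [-0.4  1.  -0.9] M [-0.03  0.47  0.02]
```

```bash
python3 -m pendant '[[0,0,0.1,0,0,0,1],[0,0,0.1,0,0,0,1],[0,0,0.1,0,0,0,1],[0,0,0,0,0,0,1]]';python3 f.py
```

```text
clock: 21.25
position: [581.0, 160.7, 196.2]
eef_rot: [0.144, 0.649, 0.729, 0.162]
wrist_force: [-0.4, 0.0, -1.0]
opening: 0.001
grasp_force: 0.0
ch [ -1.8   1.1 150.6] F [-0.8  0.1 -0.8] M [-0.08  0.38 -0.01]
```

```bash
python3 -m pendant '[[0,0,0.1,0,0,0,1],[0,0,0.1,0,0,0,1],[0,0,0.05,0,0,0,1],[0,0,0,0,0,0,1]]';python3 f.py
```

```text
clock: 21.75
position: [584.9, 161.1, 188.0]
eef_rot: [0.144, 0.649, 0.729, 0.162]
wrist_force: [-5.0, -1.2, 8.6]
opening: -0.004
grasp_force: 4.9
ch [ -1.8   1.1 141.5] F [-1.  -0.6 10. ] M [-0.24  0.69 -0.06]
```

```bash
python3 -m pendant '[[0,0,0.05,0,0,0,1],[0,0,0.05,0,0,0,1],[0,0,0,0,0,0,1]]';python3 f.py;python3 -m pendant '[[0,0,-0.5,0,0,0,1],[0,0,-1,0,0,0,1],[0,0,-1,0,0,0,1],[0,0,-1,0,0,0,1],[0,0,0,0,0,0,1],[0,0,0,0,0,0,1]]'; python3 look.py w7
python3 - <<'E'
import cv2
im=cv2.imread('pics/w7.png')[90:270,170:380];cv2.imwrite('pics/w7c.png',cv2.resize(im,None,fx=3.3,fy=3.3,interpolation=cv2.INTER_CUBIC))
E
```

```text
clock: 22.12
position: [586.4, 161.3, 188.3]
eef_rot: [0.146, 0.649, 0.729, 0.164]
wrist_force: [-22.3, -5.7, 40.5]
opening: -0.001
grasp_force: 23.3
ch [ -0.2   1.1 141.2] F [-3.6 -3.2 46.3] M [-0.77  1.15 -0.28]
clock: 22.88
position: [528.1, 153.8, 310.2]
eef_rot: [0.144, 0.65, 0.729, 0.162]
wrist_force: [0.5, 0.4, -0.9]
opening: 0.001
grasp_force: 0.0
tab pts 897
tab top z 118.88997830781123 x [-13.86411038  -6.10753705   1.69637938] y [-18.18539889  21.03735171]
-35 -15.0/75 -13.9/79 -11.9/79 -9.8/78 -8.8/79 -6.8/79 -5.8/79 -3.7/80 -1.7/80 0.3/79 3.4/74 4.4/77 6.3/82 8.3/83 9.3/82
-28 -16.0/75 -16.0/75 3.4/74 3.4/73 4.4/76 4.4/76 5.3/79 5.3/78 6.3/82 6.3/80 7.2/83 7.2/84 8.2/84 8.2/83 9.2/83 9.2/83 10.2/82 10.3/82
28 -15.4/75 -14.4/74 -12.3/79 -10.4/79 -8.5/79 -6.6/80 -4.7/78 -2.8/79 -0.9/78 1.1/78 3.1/73 4.9/78 6.7/82 8.6/82 10.5/82
35 -15.3/73 -13.2/79 -11.3/79 -9.4/78 -7.5/79 -5.6/78 -4.7/80 -2.8/80 -0.9/77 1.0/78 3.0/73 4.8/77 6.6/82 8.4/84 9.4/82
```

View pics/w7c.png

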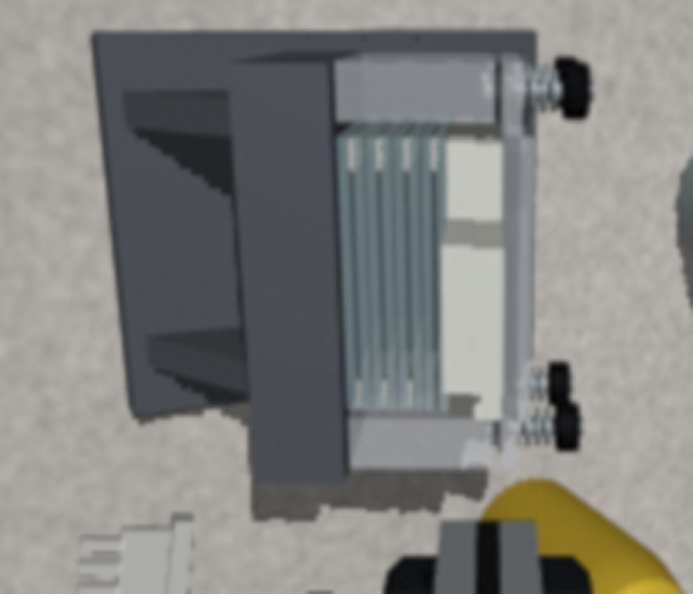

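Both plates are home: their shoulders sit level at z 79 and the stack runs from x −14 to +1.7. The faceplate stands about 2 mm off its seat, and the gripper is clear.

```bash
python3 -c "
from bench import robot
print(robot.close_job())"
```

```text
the job is handed in; nothing more can be done
None
```

I put two filler plates fully home between the cassettes and the faceplate, which now stands about 2 mm off its seat; the third plate stayed in the rack, I saw no sign of anything else on the bench being touched, and I handed the job in at about 23 s (no verdict was returned).

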